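Press the oil pot lids shut in order

TASK

Shut three of the watchmaker's oil pots against dust: press their raised lids gently down until they are fully home, first red, then yellow, then blue. Leave the green lid raised, that oil is still in use. Do not lift, tip or push along any pot, and leave the other things on the bench where they lie.

Things in the scene. Friction and masses are not known exactly. Their poses are not given: they have to be found in the camera images.
- pot_red: loose oil pot: round pale stone body 45 mm across and 16 mm high with a red plastic lid 44 mm across on a short brass neck; 0.2 to 0.35 kg, 37 mm high overall with the lid raised, 31 mm with it home. Origin: centre of its underside, z up
- red_top (a point): centre of the top of the red lid: a low boss 18 mm across that stands 3 mm over the nearly flat lid; it moves down with the lid
- red_lid (a joint): how far the red lid has been pushed down, in m: 0 is raised (a gap of 6 mm shows the brass neck), 0.006 is fully home on the stone body's shoulder. It slides straight down under a push of about 3 N against friction, stays where it is left; at 0.006 it meets its stop, and pressed harder the lid and neck together sink a little into a rubber seal under the neck (about 4 N per mm, 5 mm at most) and spring back
- pot_yellow: loose oil pot: round pale stone body 45 mm across and 16 mm high with a yellow plastic lid 44 mm across on a short brass neck; 0.2 to 0.35 kg, 37 mm high overall with the lid raised, 31 mm with it home. Origin: centre of its underside, z up
- yellow_top (a point): centre of the top of the yellow lid: a low boss 18 mm across that stands 3 mm over the nearly flat lid; it moves down with the lid
- yellow_lid (a joint): how far the yellow lid has been pushed down, in m: 0 is raised (a gap of 6 mm shows the brass neck), 0.006 is fully home on the stone body's shoulder. It slides straight down under a push of about 3 N against friction, stays where it is left; at 0.006 it meets its stop, and pressed harder the lid and neck together sink a little into a rubber seal under the neck (about 4 N per mm, 5 mm at most) and spring back
- pot_blue: loose oil pot: round pale stone body 45 mm across and 16 mm high with a blue plastic lid 44 mm across on a short brass neck; 0.2 to 0.35 kg, 37 mm high overall with the lid raised, 31 mm with it home. Origin: centre of its underside, z up
- blue_top (a point): centre of the top of the blue lid: a low boss 18 mm across that stands 3 mm over the nearly flat lid; it moves down with the lid
- blue_lid (a joint): how far the blue lid has been pushed down, in m: 0 is raised (a gap of 6 mm shows the brass neck), 0.006 is fully home on the stone body's shoulder. It slides straight down under a push of about 3 N against friction, stays where it is left; at 0.006 it meets its stop, and pressed harder the lid and neck together sink a little into a rubber seal under the neck (about 4 N per mm, 5 mm at most) and spring back
- pot_green: loose oil pot: round pale stone body 45 mm across and 16 mm high with a green plastic lid 44 mm across on a short brass neck; 0.2 to 0.35 kg, 37 mm high overall with the lid raised, 31 mm with it home. Origin: centre of its underside, z up
- green_top (a point): centre of the top of the green lid: a low boss 18 mm across that stands 3 mm over the nearly flat lid; it moves down with the lid
- green_lid (a joint): how far the green lid has been pushed down, in m: 0 is raised (a gap of 6 mm shows the brass neck), 0.006 is fully home on the stone body's shoulder. It slides straight down under a push of about 3 N against friction, stays where it is left; at 0.006 it meets its stop, and pressed harder the lid and neck together sink a little into a rubber seal under the neck (about 4 N per mm, 5 mm at most) and spring back
- spring_tin: round flat metal tin with its lid on, 63 mm across, 20 mm high; bystander. Origin: centre of its underside
- loupe: black eyeglass loupe (a small black cup), 35 mm across, 29 mm high; bystander. Origin: centre of its underside
- coil_tester: small grey instrument box, 34x52x17 mm; bystander. Origin: centre of its underside
- pen: black ballpoint pen lying flat, 145 mm long, 12 mm thick; bystander. Origin: centre of its underside, the length along its own y axis
Mind the look-alikes: they are no part of the job. What is shaped like the pot_yellow but purple is not meant.

How it is judged:
On the way, in this order (a step that is already met when the one before it is completed fails the run):
1. the red lid is pressed home (value of joint red_lid above 0.0048 m), for 0.1 s.
2. the yellow lid is pressed home (value of joint yellow_lid above 0.0048 m), for 0.1 s.
3. the blue lid is pressed home (value of joint blue_lid above 0.0048 m), for 0.1 s.
At the end, for the whole second after the job is handed in: the red, yellow and blue lids are down by more than 4.8 of their 6 mm, the green lid by less than 2.5 mm; all four pots stand upright and at rest on the bench within 20 mm of where they stood, and the bystanders within 15 mm (value of joint each of red_lid, yellow_lid, blue_lid above 0.0048 m and value of joint green_lid below 0.0025 m and height (world z) of each of pot_red, pot_yellow, pot_blue, pot_green below 0.004 m and angle between each of pot_red, pot_yellow, pot_blue, pot_green's own z axis and vertical below 0.08 rad and linear speed of each of pot_red, pot_yellow, pot_blue, pot_green below 0.02 m/s and distance of each of pot_red, pot_yellow, pot_blue, pot_green from where it was at the start of the episode below 0.02 m and distance of each of spring_tin, loupe, coil_tester, pen from where it was at the start of the episode below 0.015 m); the robot touches nothing.
It fails at once if a lid is pushed down out of turn (order red, yellow, blue) ((value of joint yellow_lid above 0.0025 m and value of joint red_lid below 0.0045 m) or (value of joint blue_lid above 0.0025 m and value of joint yellow_lid below 0.0045 m)).
It fails at once if the green lid is pushed down (value of joint green_lid above 0.0025 m).
It fails at once if a pot is lifted, tipped, or shoved more than 20 mm ((height (world z) of any of pot_red, pot_yellow, pot_blue, pot_green above 0.008 m or angle between any of pot_red, pot_yellow, pot_blue, pot_green's own z axis and vertical above 0.25 rad) or distance of any of pot_red, pot_yellow, pot_blue, pot_green from where it was at the start of the episode above 0.02 m).
It fails at once if a pot is pressed with more than 25 N (contact force between any of the arm, the fingers and pot_red above 25 N or contact force between any of the arm, the fingers and pot_yellow above 25 N or contact force between any of the arm, the fingers and pot_blue above 25 N or contact force between any of the arm, the fingers and pot_green above 25 N).
It fails at once if a bystander is moved more than 15 mm (distance of any of spring_tin, loupe, coil_tester, pen from where it was at the start of the episode above 0.015 m).
It also fails if it takes over 48 s, if anything falls off the work surface, if the arm or the gripper's body presses on something with over 40 N, if the wrist force passes 120 N, or if a joint passes its speed limit or range.

ROBOT

A 6-joint arm with a two-finger parallel gripper is mounted at the origin on a cart in front of the work surface, level with it; the furniture and walls round the work are solid. World frame = base frame: x ahead of the robot, y to its left, z up, the work surface at z = 0. Lengths are in m, angles in rad, forces in N, time in s.
With the tool pointing down it reaches from about 0.3 to 0.875 m from the base axis. Payload 6.4 kg.
Tool frame: the origin (TCP) lies between the finger pads; the fingertips stand 8 mm ahead of it and the grasp point (between the pads) lies 11 mm behind it (ctrl.finger_overhang is the distance from the TCP to the fingertips, in m); z points along the fingers, y is the line along which they close (so a half turn about z gives the same grasp; the last joint's range is limited). The gripper opens to 85 mm and grips with 20 to 120 N. Pads are 22 mm wide; open, the fingers measure 114 mm over their backs; the gripper's body (76 mm by 85 mm) begins 54 mm behind the grasp point. The pads swing forward as they close: fully open they stand 13 mm farther back than shut.
Start: joints at [1.142, 0.181, 1.607, -0, 1.354, -0.206], TCP at [0.127, 0.561, 0.239] pointing down, gripper open.
Joint ranges: [-2.99, 2.99], [-0.89, 2.07], [0.3, 2.58], [-1.14, 4.28], [0, 2.63], [-3.12, 3.12]. Speed limits (rad/s): [2.57, 2.57, 3.01, 3.14, 3.14, 3.14].

INTERFACE

Orientations are given as a unit quaternion [w, x, y, z].
In Python, from bench import ctrl, camera gives the robot as it stands.
- The arm moves only by the shell command python3 -m pendant 'ROWS' [OPENING]. ROWS is JSON, a list of rows, each a list of 6 numbers: the shift along the world's x, y, z normalised to -1 to 1, where 1 is 200 mm, then the turn, a rotation vector about the world's x, y, z normalised to -1 to 1, where 1 is pi/2 rad. In form: [[dx, dy, dz, rx, ry, rz], ...]. A call has exactly 10 rows; each row shifts and turns the commanded pose from where the row before left it; what a row does not reach is not made up. A row lasts 1/8 s, in which the tool goes at most 62.5 mm and 10.7 degrees, less where a joint would pass 70% of its speed; a pose out of reach is approached as far as the arm can. A call with a number of a shift or a turn outside -1 to 1 is refused whole. A call with a gripper value outside its range is refused whole. OPENING is the opening, from -1 (shut) to 1 (fully open), set as the call begins (- or left out, the last holds). The fingers move at their own pace and stop on an object; the grip force is fixed at half the most. Time passes only in rows, so rows that do not move let the fingers close, or fill a call up. It gives the time, the measured TCP pose, the force, the opening and the grip force at its end, in the units of the state.
- ctrl.get_obs(): the state, without advancing time (a new reading comes with each control period).
- camera(name): name is "scene" or "top" or "wrist"; returns a dict with "color" (400x640x3 uint8, blue, green, red), "fx", "fy", "cx", "cy" (pixels), "distortion" ([k1, k2, p1, p2, k3] as OpenCV has them; the pictures are not rectified), "xyz" and "rotation" of the camera in the world; the wrist camera has in their place "hand_eye" (4x4, takes a point from camera to tool coordinates, whose origin is the TCP and whose axes are the flange's). Camera axes: x right, y down, z forward; pixel columns grow to the right and rows downward; lengths in m; the calibration is good to about 2 mm. A picture is of the moment at which its call begins: read the wrist's pose just before it. There is no depth.
- ctrl.hand_in(): hands the job in; it is judged then, once.
The state is a dict: "time_s": time; "q": joint angles; "dq": joint speeds; "joint_efforts": joint torques, N m; "eef_pos": TCP position; "eef_rot": TCP orientation; "wrist_force": force on the tool from outside, world axes, zero at the start; "torque": the same for the moment, N m; "opening": opening from 0.0 (shut) to 1.0 (fully open); "grasp_force": force on a finger pad.
Only numpy, scipy, OpenCV 4.12 (cv2) and the standard library are available. Lean on these libraries where they do the work, as an engineer would, in place of code of your own. Each camera call takes 0.05 s, during which the arm holds its last target. There are 200 camera calls.

## Working session

There is one attempt and no reset: what is moved stays moved. The work goes in short steps, Python scripts to look and compute and a shell command to move; the robot and the scene stay as the last step left them, time stands still between calls to the robot, and variables do not carry over. Pictures are saved under pics/ and viewed, at most 10 in all, crops included, and the job is handed in when it is done.

```bash
mkdir -p pics; ls; python3 - <<'E'
from bench import ctrl, camera
import cv2, numpy as np
o=ctrl.get_obs(); print({k:np.round(v,3).tolist() for k,v in o.items()}, ctrl.finger_overhang)
for n in ("top","scene"):
    c=camera(n); cv2.imwrite(f"pics/{n}0.png",c["color"]); print(n,{k:np.round(v,4).tolist() for k,v in c.items() if k!="color"})
E
```

```text
pics
{'time_s': 0.0, 'q': [1.142, 0.182, 1.608, 0.0, 1.354, -0.206], 'dq': [0.0, 0.0, 0.0, 0.001, -0.0, -0.001], 'joint_efforts': [-0.001, -44.488, -35.133, -0.001, 0.009, -0.0], 'eef_pos': [0.127, 0.56, 0.238], 'eef_rot': [-0.0, 0.111, 0.994, -0.001], 'wrist_force': [-0.212, 0.542, -0.227], 'torque': [0.011, -0.066, -0.01], 'grasp_force': 0.0, 'opening': 0.999} 0.008
top {'fx': 500.5059, 'fy': 500.5059, 'cx': 321.1504, 'cy': 202.1109, 'distortion': [-0.0682, 0.0, 0.0, 0.0, 0.0], 'xyz': [0.3582, 0.0804, 1.0648], 'rotation': [-0.0317, 0.7071, -0.7048, 0.0483]}
scene {'fx': 491.9014, 'fy': 491.9014, 'cx': 319.6829, 'cy': 193.818, 'distortion': [-0.1372, 0.0, 0.0, 0.0, 0.0], 'xyz': [-0.1199, -0.6816, 0.559], 'rotation': [-0.4874, 0.804, -0.2966, 0.1676]}
```

View pics/top0.png

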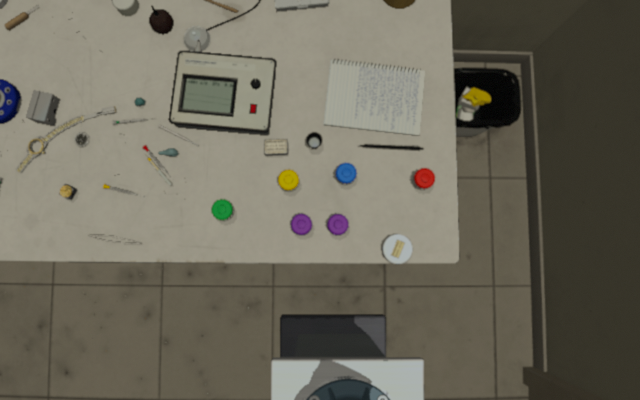

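View pics/scene0.png

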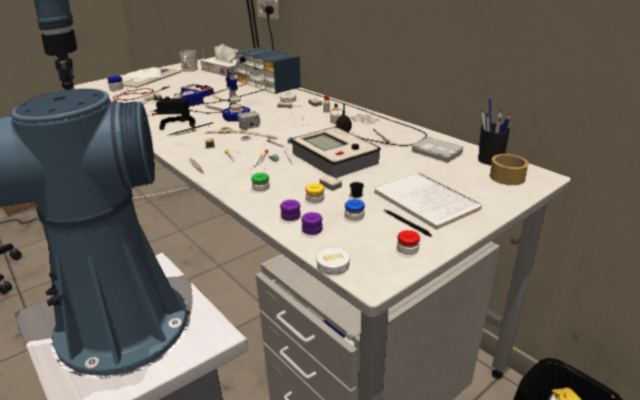

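The top view shows the lids: red (424,178), blue (346,173), yellow (289,180), green (222,210). The look-alikes are two purple pots at (301,224) and (338,224). Bystanders are the tin (398,248), loupe (314,141), tester (276,147) and pen (391,147). The scene view agrees: red (408,240), blue (355,208), yellow (315,191), green (261,180).

```bash
cat > h.py <<'E'
import cv2, numpy as np
from scipy.spatial.transform import Rotation as Rn
HSV={'red':[(0,130,60),(6,255,255)],'yellow':[(20,130,60),(35,255,255)],'blue':[(100,130,60),(118,255,255)],'green':[(50,130,40),(80,255,255)],'purple':[(130,80,40),(155,255,255)]}
def R(q): return Rn.from_quat(np.roll(q,-1)).as_matrix()
def blobs(img,c,amin=60):
    h=cv2.cvtColor(img,cv2.COLOR_BGR2HSV); m=cv2.inRange(h,*map(np.array,HSV[c]))
    if c=='red': m|=cv2.inRange(h,np.array((174,130,60)),np.array((180,255,255)))
    n,l,s,ce=cv2.connectedComponentsWithStats(m)
    return [(s[i],ce[i]) for i in range(1,n) if s[i][4]>amin]
def ray(cam,px,pose=None):
    K=np.array([[cam['fx'],0,cam['cx']],[0,cam['fy'],cam['cy']],[0,0,1]])
    u=cv2.undistortPoints(np.array([[px]],float),K,np.array(cam['distortion'],float)).ravel()
    d=np.array([u[0],u[1],1.])
    if 'xyz' in cam: return np.array(cam['xyz']),R(cam['rotation'])@d
    T=np.array(cam['hand_eye']); Rt=R(pose[1])
    return pose[0]+Rt@T[:3,3], Rt@T[:3,:3]@d
def plane(r,z): return r[0]+r[1]*(z-r[0][2])/r[1][2]
def meet(a,b):
    A=np.c_[a[1],-b[1]]; s=np.linalg.lstsq(A,b[0]-a[0],rcond=None)[0]
    return (a[0]+a[1]*s[0]+b[0]+b[1]*s[1])/2
E
python3 - <<'E'
from h import *; from bench import camera
t=camera('top'); s=camera('scene'); np.set_printoptions(precision=4,suppress=True)
for c in HSV:
    bt=blobs(t['color'],c); bs=blobs(s['color'],c)
    for b in bt: print(c,b[0],b[1],'top',plane(ray(t,b[1]),.032))
    for b in bs: print('   sc',b[0],b[1],plane(ray(s,b[1]),.031))
    if c!='purple':
        bt=[b for b in bt if 200<b[1][0]<450 and 150<b[1][1]<240]; bs=[b for b in bs if 240<b[1][0]<430 and 160<b[1][1]<260]
        if len(bt)==len(bs)==1: print('   tri',meet(ray(t,bt[0][1]),ray(s,bs[0][1])))
for n,p,z in (('tin',(398,248),.02),('loupe',(314,141),.029),('tester',(276,147),.017),('pen',(391,147),.012),('instr',(268,130),.04),('instr corner',(272,58),.04)): print(n,plane(ray(t,p),z))
im=cv2.resize(t['color'][120:270,200:460],None,fx=3,fy=3,interpolation=cv2.INTER_CUBIC); cv2.imwrite('pics/crop.png',im)
E
```

```text
red [414 168  21  21 335] [423.9254 177.9134] top [ 0.528  -0.1601  0.032 ]
   sc [398 230  22  16 282] [408.4397 237.5922] [ 0.5215 -0.1675  0.031 ]
   tri [ 0.529  -0.1616  0.0249]
yellow [393   0  21   8 127] [401.5118   2.9921] top [ 0.9203 -0.1209  0.032 ]
yellow [463  87  29  20 357] [477.5994  96.5658] top [ 0.7074 -0.2824  0.032 ]
yellow [278 170  21  21 342] [287.9503 179.5936] top [0.5226 0.1256 0.032 ]
yellow [ 61 185  11  12  83] [ 66.3253 190.3735] top [0.498  0.5906 0.032 ]
   sc [306 183  18  12 176] [314.6761 188.8068] [0.5164 0.1161 0.031 ]
   sc [552 387  30  13 273] [565.5128 393.7033] [ 0.3895 -0.5652  0.031 ]
   tri [0.524  0.1259 0.0246]
blue [  0  80  16  40 336] [ 7.3542 98.9762] top [0.6972 0.7361 0.032 ]
blue [336 163  20  20 316] [345.5063 172.8892] top [0.5375 0.0054 0.032 ]
   sc [183  91  25  14 122] [195.2049  97.8852] [0.6536 0.9951 0.031 ]
   sc [224 109  13  11  71] [230.5352 114.7465] [0.649  0.7247 0.031 ]
   sc [346 199  18  13 186] [354.4892 205.2849] [ 0.5316 -0.0029  0.031 ]
   tri [0.5388 0.0048 0.025 ]
green [212 200  20  20 315] [221.6667 209.2825] top [0.4598 0.2622 0.032 ]
   sc [252 174  16   9 123] [259.6504 177.9919] [0.4524 0.2515 0.031 ]
   tri [0.4604 0.2638 0.0239]
purple [291 214  21  21 339] [300.9233 224.0118] top [0.43  0.098 0.032]
purple [327 214  21  21 336] [337.2708 224.0655] top [0.4301 0.0228 0.032 ]
   sc [281 200  19  20 329] [290.076  209.5745] [0.4148 0.0761 0.031 ]
   sc [302 213  20  21 368] [311.6875 222.8804] [0.415 0.002 0.031]
tin [ 0.3812 -0.105   0.02  ]
loupe [0.606  0.0716 0.029 ]
tester [0.5953 0.1525 0.017 ]
pen [ 0.5983 -0.0946  0.012 ]
instr [0.6263 0.1681 0.04  ]
instr corner [0.7847 0.1623 0.04  ]
```

View pics/crop.png

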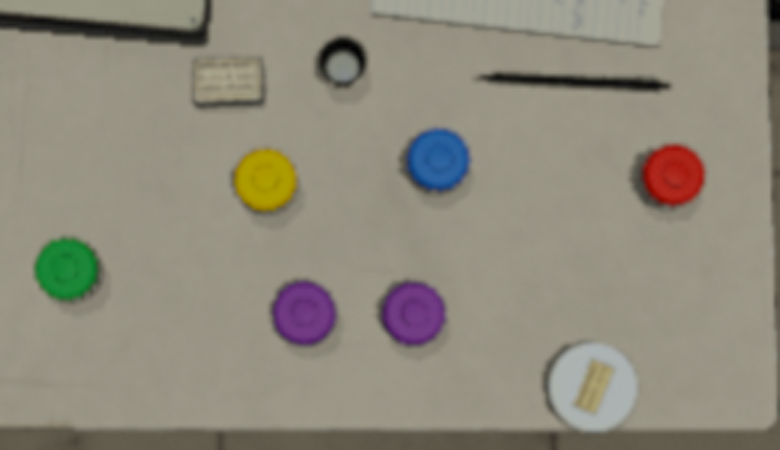

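Crop: the red, yellow and blue lids all have their raised boss. The purple pots are separate and not wanted. Triangulation puts each lid about 5 mm low in z, but consistent to about 2 mm in x and y. I'll go over red with the fingers shut.

```bash
python3 -m pendant '[[0.15,-0.25,0,0,0,0],[0.15,-0.25,0,0,0,0],[0.15,-0.25,0,0,0,0],[0.15,-0.25,0,0,0,0],[0.15,-0.25,0,0,0,0],[0.15,-0.25,0,0,0,0],[0.15,-0.25,0,0,0,0],[0.15,-0.25,0,0,0,0],[0.15,-0.25,0,0,0,0],[0.15,-0.25,0,0,0,0]]' -1
python3 -m pendant '[[0.08,-0.18,0,0,0,0],[0.08,-0.18,0,0,0,0],[0.08,-0.18,0,0,0,0],[0.08,-0.18,0,0,0,0],[0.08,-0.18,0,0,0,0],[0.08,-0.18,0,0,0,0],[0,0,-0.2,0,0,0],[0,0,-0.2,0,0,0],[0,0,0,0,0,0],[0,0,0,0,0,0]]'
python3 - <<'E'
from h import *; from bench import camera,ctrl
np.set_printoptions(precision=4,suppress=True)
o=ctrl.get_obs(); p=(np.array(o['eef_pos']),np.array(o['eef_rot'])); w=camera('wrist'); cv2.imwrite('pics/w1.png',w['color'])
print(p,o['wrist_force'],np.array(w['hand_eye']))
for c in HSV:
  for b in blobs(w['color'],c,300): print(c,b[0],b[1],plane(ray(w,b[1],p),.032))
for z in (-.008,.0,.008):
  T=np.linalg.inv(np.array(w['hand_eye'])); q=T[:3,:3]@[0,0,-z]+T[:3,3]; print('tip px',w['fx']*q[0]/q[2]+w['cx'],w['fy']*q[1]/q[2]+w['cy'])
E
```

```text
time_s: 1.45
eef_pos: [0.4277, 0.0589, 0.2395]
eef_rot: [0.0, 0.111, 0.994, 0.0]
wrist_force: [1.2, 0.6, 0.6]
opening: -0.005
grasp_force: 0.0
time_s: 2.7
eef_pos: [0.5238, -0.1555, 0.1607]
eef_rot: [0.001, 0.111, 0.994, -0.0]
wrist_force: [0.1, -1.0, 1.1]
opening: 0.003
grasp_force: 0.0
(array([ 0.5238, -0.1555,  0.1607]), array([ 0.0007,  0.111 ,  0.9938, -0.0003])) [ 0.105  -1.0372  1.0515] [[-0.0013 -0.9569 -0.2904  0.0753]
 [ 1.     -0.0015  0.0003 -0.0004]
 [-0.0008 -0.2904  0.9569 -0.133 ]
 [ 0.      0.      0.      1.    ]]
red [ 293  171   48   46 1678] [316.4601 193.8647] [ 0.5251 -0.1606  0.032 ]
yellow [ 608   93   32   52 1272] [626.2178 120.3506] [0.5201 0.1084 0.032 ]
yellow [231 268  32  17 323] [244.8824 276.4334] [ 0.5917 -0.2481  0.032 ]
blue [ 481  143   45   47 1416] [504.3256 164.7062] [0.5357 0.0057 0.032 ]
purple [ 472    0   73   63 3533] [508.7079  31.1302] [0.43   0.0146 0.032 ]
purple [ 561    0   79   43 2798] [597.8424  18.3045] [0.4359 0.0823 0.032 ]
tip px 321.98714450088397 256.1540291900918
tip px 322.03790669796024 263.98283081781676
tip px 322.0941631145829 272.65897864813036
```

View pics/w1.png

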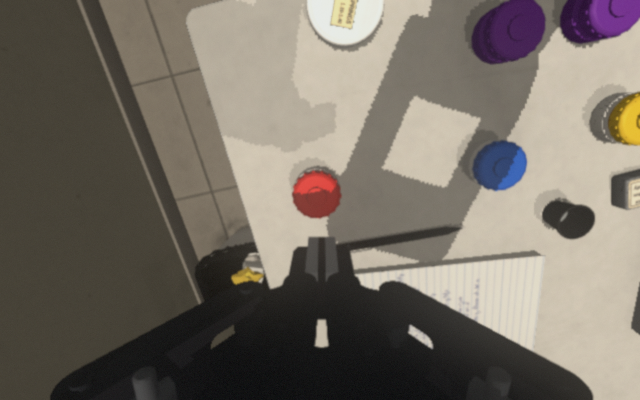

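Wrist view: the red lid is at (316,194), giving (0.525,-0.161), and the top view gives (0.528,-0.161), so they agree. The shut fingertips show at row 238, which fits an 8 mm overhang. Raised contact should come at TCP z of about 0.045 and home at about 0.039.

```bash
python3 -m pendant '[[0.015,-0.028,-0.1,0,0,0],[0,0,-0.1,0,0,0],[0,0,-0.1,0,0,0],[0,0,-0.1,0,0,0],[0,0,-0.08,0,0,0],[0,0,-0.04,0,0,0],[0,0,-0.02,0,0,0],[0,0,0,0,0,0],[0,0,0,0,0,0],[0,0,0,0,0,0]]'
python3 - <<'E'
from bench import ctrl
print(ctrl.get_obs()['wrist_force'])
E
```

```text
time_s: 4.0
eef_pos: [0.5263, -0.161, 0.0517]
eef_rot: [0.0, 0.111, 0.994, -0.0]
wrist_force: [-0.5, 0.3, -0.5]
opening: 0.005
grasp_force: 0.0
[-0.51441145  0.26458349 -0.53625889]
```

```bash
python3 -m pendant '[[0,0,-0.01,0,0,0],[0,0,-0.01,0,0,0],[0,0,-0.01,0,0,0],[0,0,-0.01,0,0,0],[0,0,-0.01,0,0,0],[0,0,-0.01,0,0,0],[0,0,-0.01,0,0,0],[0,0,0,0,0,0],[0,0,0,0,0,0],[0,0,0,0,0,0]]'
```

```text
time_s: 5.25
eef_pos: [0.5261, -0.1608, 0.0378]
eef_rot: [-0.0, 0.111, 0.994, -0.0]
wrist_force: [-2.2, 1.1, 7.0]
opening: -0.002
grasp_force: 3.9
```

```bash
python3 -m pendant '[[0,0,-0.003,0,0,0],[0,0,-0.003,0,0,0],[0,0,0,0,0,0],[0,0,0,0,0,0],[0,0,0,0,0,0],[0,0,0,0,0,0],[0,0,0,0,0,0],[0,0,0,0,0,0],[0,0,0,0,0,0],[0,0,0,0,0,0]]'
```

```text
time_s: 6.5
eef_pos: [0.5261, -0.1608, 0.0369]
eef_rot: [-0.0, 0.111, 0.994, -0.0]
wrist_force: [-3.6, 1.5, 10.5]
opening: -0.0
grasp_force: 5.4
```

Force rose 3.5 N over 0.9 mm, which matches the seal's stiffness, so red is home. Next: lift and go to yellow.

```bash
python3 -m pendant '[[0,0,0.05,0,0,0],[0,0,0.25,0,0,0],[0,0,0.3,0,0,0],[0,0.25,0,0,0,0],[0,0.25,0,0,0,0],[0,0.25,0,0,0,0],[0,0.25,0,0,0,0],[-0.01,0.25,0,0,0,0],[-0.01,0.15,0,0,0,0],[0,0,0,0,0,0]]'
python3 -m pendant '[[0,0,0,0,0,0],[0,0,0,0,0,0],[0,0,0,0,0,0],[0,0,0,0,0,0],[0,0,0,0,0,0],[0,0,0,0,0,0],[0,0,0,0,0,0],[0,0,0,0,0,0],[0,0,0,0,0,0],[0,0,0,0,0,0]]'
python3 - <<'E'
from h import *; from bench import camera,ctrl
np.set_printoptions(precision=4,suppress=True)
o=ctrl.get_obs(); p=(np.array(o['eef_pos']),np.array(o['eef_rot'])); w=camera('wrist'); cv2.imwrite('pics/w2.png',w['color'])
t=camera('top'); s=camera('scene'); cv2.imwrite('pics/s2.png',cv2.resize(s['color'][150:270,230:440],None,fx=3,fy=3))
for c in HSV:
  for b in blobs(w['color'],c,300): print(c,b[0],b[1],plane(ray(w,b[1],p),.032))
for b in blobs(t['color'],'red'): print('top red',b[0],plane(ray(t,b[1]),.027))
for b in blobs(s['color'],'red'): print('sc red',b[0],b[1],plane(ray(s,b[1]),.025))
E
```

```text
time_s: 7.75
eef_pos: [0.5216, 0.1211, 0.156]
eef_rot: [-0.0, 0.109, 0.994, 0.0]
wrist_force: [-0.6, 0.2, -0.8]
opening: 0.002
grasp_force: 0.0
time_s: 9.0
eef_pos: [0.522, 0.1192, 0.1561]
eef_rot: [0.0, 0.111, 0.994, -0.0]
wrist_force: [0.6, 0.1, -0.5]
opening: 0.004
grasp_force: 0.0
red [  20  235   49   41 1457] [ 43.6452 255.6369] [ 0.5238 -0.1506  0.032 ]
yellow [ 304  166   50   48 1803] [328.6955 189.3783] [0.5203 0.126  0.032 ]
blue [ 183  213   46   41 1440] [205.1049 233.0312] [0.5357 0.0064 0.032 ]
green [ 456   52   50   57 1970] [481.8046  78.4472] [0.458  0.2642 0.032 ]
purple [ 244   61   55   57 2375] [271.2531  89.4051] [0.429  0.0991 0.032 ]
purple [ 156   84   55   55 2224] [182.4204 110.8781] [0.4288 0.024  0.032 ]
top red [413 169  21  20 330] [ 0.5276 -0.1598  0.027 ]
sc red [398 233  22  15 274] [408.3029 239.7336] [ 0.5227 -0.1666  0.025 ]
```

View pics/s2.png

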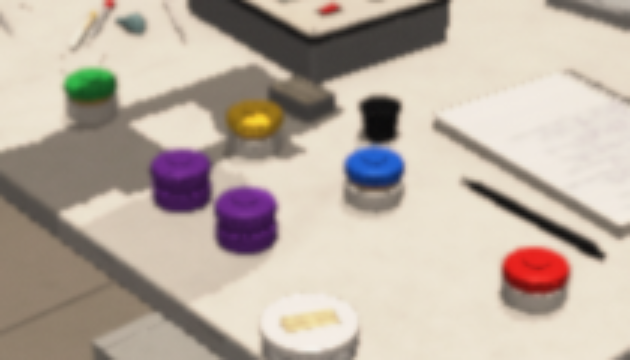

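Scene crop: the red lid at crop (535,270) is down on its body, with its centre 2 px lower and the pot unmoved. Blue, yellow and green are still raised. Yellow measures (0.521,0.126) in both views, so I'll press it in two calls.

```bash
python3 -m pendant '[[0,0.034,-0.1,0,0,0],[0,0,-0.1,0,0,0],[0,0,-0.1,0,0,0],[0,0,-0.1,0,0,0],[0,0,-0.08,0,0,0],[0,0,-0.03,0,0,0],[0,0,-0.01,0,0,0],[0,0,0,0,0,0],[0,0,0,0,0,0],[0,0,0,0,0,0]]'
```

```text
time_s: 10.4
eef_pos: [0.5224, 0.126, 0.0525]
eef_rot: [0.0, 0.111, 0.994, 0.0]
wrist_force: [-0.5, -0.4, -0.4]
opening: 0.003
grasp_force: 0.0
```

```bash
python3 -m pendant '[[0,0,-0.015,0,0,0],[0,0,-0.01,0,0,0],[0,0,-0.01,0,0,0],[0,0,-0.01,0,0,0],[0,0,-0.01,0,0,0],[0,0,-0.01,0,0,0],[0,0,-0.01,0,0,0],[0,0,0,0,0,0],[0,0,0,0,0,0],[0,0,0,0,0,0]]'
```

```text
time_s: 11.65
eef_pos: [0.5221, 0.126, 0.0376]
eef_rot: [0.0, 0.111, 0.994, -0.0]
wrist_force: [-2.9, -0.3, 8.0]
opening: -0.001
grasp_force: 4.2
```

```bash
python3 -m pendant '[[0,0,-0.003,0,0,0],[0,0,-0.002,0,0,0],[0,0,0,0,0,0],[0,0,0,0,0,0],[0,0,0,0,0,0],[0,0,0,0,0,0],[0,0,0,0,0,0],[0,0,0,0,0,0],[0,0,0,0,0,0],[0,0,0,0,0,0]]'
```

```text
time_s: 12.9
eef_pos: [0.5221, 0.126, 0.0369]
eef_rot: [0.0, 0.111, 0.994, -0.0]
wrist_force: [-4.8, -0.8, 11.0]
opening: -0.003
grasp_force: 5.5
```

Yellow is on its stop, with the same stiffness. Next is blue at (0.537,0.006), where four measurements agree within 3 mm.

```bash
python3 -m pendant '[[0,0,0.05,0,0,0],[0,0,0.2,0,0,0],[0,0,0.25,0,0,0],[0.025,-0.2,0,0,0,0],[0.025,-0.2,0,0,0,0],[0.025,-0.2,0,0,0,0],[0,0,0,0,0,0],[0,0,0,0,0,0],[0,0,0,0,0,0],[0,0,0,0,0,0]]'
python3 - <<'E'
from h import *; from bench import camera,ctrl
np.set_printoptions(precision=4,suppress=True)
o=ctrl.get_obs(); p=(np.array(o['eef_pos']),np.array(o['eef_rot'])); w=camera('wrist'); s=camera('scene'); t=camera('top')
for b in blobs(w['color'],'blue',300): print(b[0],plane(ray(w,b[1],p),.032))
for b in blobs(s['color'],'yellow'): print('sc y',b[0],b[1])
for b in blobs(t['color'],'yellow'): print('top y',plane(ray(t,b[1]),.027))
E
```

```text
time_s: 14.15
eef_pos: [0.5369, 0.0069, 0.1361]
eef_rot: [-0.0, 0.11, 0.994, 0.0]
wrist_force: [-0.1, -0.6, -0.2]
opening: 0.001
grasp_force: 0.0
[ 294  173   51   50 1378] [0.5338 0.0073 0.032 ]
sc y [306 186  18  11 168] [314.6488 190.8631]
sc y [552 387  30  13 274] [565.5657 393.7153]
top y [ 0.9236 -0.1164  0.027 ]
top y [ 0.7089 -0.2845  0.027 ]
top y [0.5228 0.1253 0.027 ]
top y [0.4989 0.5933 0.027 ]
```

```bash
python3 -m pendant '[[0,0,-0.1,0,0,0],[0,0,-0.1,0,0,0],[0,0,-0.1,0,0,0],[0,0,-0.08,0,0,0],[0,0,-0.03,0,0,0],[0,0,-0.01,0,0,0],[0,0,0,0,0,0],[0,0,0,0,0,0],[0,0,0,0,0,0],[0,0,0,0,0,0]]'
```

```text
time_s: 15.55
eef_pos: [0.5372, 0.006, 0.0523]
eef_rot: [0.0, 0.111, 0.994, -0.0]
wrist_force: [0.8, -0.4, -0.0]
opening: -0.007
grasp_force: 0.0
```

```bash
python3 -m pendant '[[0,0,-0.01,0,0,0],[0,0,-0.01,0,0,0],[0,0,-0.01,0,0,0],[0,0,-0.01,0,0,0],[0,0,-0.01,0,0,0],[0,0,-0.01,0,0,0],[0,0,-0.01,0,0,0],[0,0,0,0,0,0],[0,0,0,0,0,0],[0,0,0,0,0,0]]'
```

```text
time_s: 16.8
eef_pos: [0.5371, 0.006, 0.0383]
eef_rot: [0.0, 0.111, 0.994, -0.0]
wrist_force: [-1.2, 0.4, 5.2]
opening: 0.001
grasp_force: 2.8
```

```bash
python3 -m pendant '[[0,0,-0.003,0,0,0],[0,0,-0.003,0,0,0],[0,0,-0.002,0,0,0],[0,0,0,0,0,0],[0,0,0,0,0,0],[0,0,0,0,0,0],[0,0,0,0,0,0],[0,0,0,0,0,0],[0,0,0,0,0,0],[0,0,0,0,0,0]]'
```

```text
time_s: 18.05
eef_pos: [0.5371, 0.006, 0.0372]
eef_rot: [-0.0, 0.111, 0.994, -0.0]
wrist_force: [-4.4, 0.5, 9.2]
opening: -0.001
grasp_force: 5.0
```

```bash
python3 -m pendant '[[0,0,0.05,0,0,0],[0,0,0.2,0,0,0],[0,0,0.25,0,0,0],[0,0,0.25,0,0,0],[0,0,0.1,0,0,0],[0,0,0,0,0,0],[0,0,0,0,0,0],[0,0,0,0,0,0],[0,0,0,0,0,0],[0,0,0,0,0,0]]'
python3 - <<'E'
from h import *; from bench import camera
np.set_printoptions(precision=4,suppress=True)
s=camera('scene'); t=camera('top'); cv2.imwrite('pics/s3.png',cv2.resize(s['color'][150:270,230:440],None,fx=3,fy=3))
for c in ('red','yellow','blue','green'):
  for b in blobs(s['color'],c): print(c,'sc',b[0],b[1])
  for b in blobs(t['color'],c): print(c,'top',plane(ray(t,b[1]),.03))
E
```

```text
time_s: 19.3
eef_pos: [0.5368, 0.0061, 0.2059]
eef_rot: [-0.0, 0.111, 0.994, 0.0]
wrist_force: [-0.0, 0.3, 0.7]
opening: 0.003
grasp_force: 0.0
red sc [398 232  22  16 274] [408.2701 239.7226]
red top [ 0.5258 -0.1725  0.03  ]
yellow sc [306 186  19  11 173] [314.7341 190.8728]
yellow sc [552 387  30  13 273] [565.5238 393.7143]
yellow top [ 0.922  -0.1158  0.03  ]
yellow top [ 0.708  -0.2835  0.03  ]
yellow top [0.5223 0.1251 0.03  ]
yellow top [0.4985 0.5917 0.03  ]
blue sc [186  92  22  13 117] [195.7436  97.8462]
blue sc [223 109  14  11  83] [230.3494 115.2771]
blue sc [345 202  19  12 187] [354.0963 207.2193]
blue top [0.6971 0.7364 0.03  ]
blue top [0.5369 0.0055 0.03  ]
green sc [252 174  16   9 123] [259.6504 177.9919]
green top [0.4599 0.2624 0.03  ]
```

View pics/s3.png

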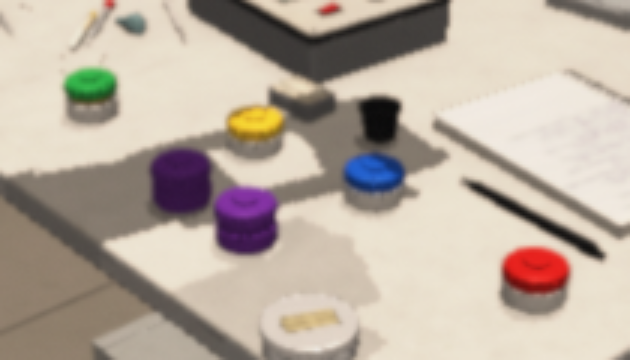

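Scene crop: the red (535,275), yellow (255,128) and blue (374,178) lids are down, and green (91,88) is still raised. The pots and the bystanders in view have not moved. The odd red reading from the top camera is most likely the arm partly covering the lid, because the scene view of red is unchanged.

```bash
python3 -c "
from bench import ctrl
print(ctrl.hand_in())"
```

```text
the job is handed in; nothing more can be done
None
```

I pressed the red, yellow and blue lids home in that order, left the green lid raised, and handed the job in at about 19 s; no verdict came back.

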